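Spin-check the bench turntable and stop it on its index

TASK

Check that the bench turntable runs free, then park it: with a fingertip flick one of its pins so that the disc spins anticlockwise seen from above, and let it run untouched for at least one full turn. While it is still turning, brake it with a fingertip so that it comes to rest with its nose at the index plate (within the plate's width); it must not be stopped elsewhere and nudged round. Do not hit it hard, grasp nothing, finish clear of it with the disc still parked there, and leave the other things on the bench where they are.

Things in the scene. Friction and masses are not known exactly. Their poses are not given: they have to be found in the camera images.
- disc (a joint): Turn of the dark steel turntable disc on its vertical axle, rad, growing anticlockwise seen from above and counting on past full turns. 0, 2 pi, 4 pi ... = nose exactly at the index plate; starts at rest between -3.4 and -1.0. Free bearing: flicked to 2 rad/s it runs on for two turns or so. Disc 280 mm diameter, 12 mm thick, about 1.2 kg, flat top 62 mm above the bench.
- hub (a point): Fixed point on the disc's axle at the height of its flat top, 62 mm above the bench, where a 44 mm boss stands, 8 mm high. The turntable is bolted down, in a different place each time. The disc's top from 85 to 138 mm from the axle is a flat, empty ring: a light press of a fingertip there (5 N) stops it in about 0.1 s. The bearing is sprung: it gives 1 mm per 2.5 N, 8 mm at most.
- nose (a point): Outer end of the disc's nose, at the top surface: a flat tab 20 mm wide that sticks out of the rim to 172 mm from the axle, flush with the disc. Turns with the disc.
- index (a point): Middle of the inner edge of the index plate, at its top, 180 mm from the axle: a fixed bare aluminium plate 52 mm wide (across the radius), 50 mm long, level with the disc's top, on an arm of the turntable's base. With the nose pointing at it the gap is about 6 mm.
- pin_a (a point): Half-way up one of the two upright steel pins on the disc, 16 mm diameter, standing 32 mm above the disc's top, 75 mm from the axle, a quarter turn anticlockwise of the nose. Turns with the disc.
- pin_b (a point): The same for the other pin, a quarter turn clockwise of the nose.
- radio: Car radio out of its housing: steel box with a black front, 120 x 186 x 56 mm, left of the work. Bystander, loose; origin at its underside.
- fob: Black remote control lying flat, 36 x 85 x 16 mm, beside the turntable. Bystander, loose; origin at its underside.
- jar: White screw-top jar, 48 mm diameter, 60 mm high, beside the turntable. Bystander, loose; origin at its underside.
- relay: Black relay cube, 28 x 28 x 32 mm, beside the turntable. Bystander, loose; origin at its underside.
- driver: Grey-handled screwdriver, 180 mm long, lying to the right. Bystander, loose; origin at its underside.
- spool: Grey flanged spool standing on end, 60 mm diameter, 46 mm high, to the left. Bystander, loose; origin at its underside.
- tray: Grey divided parts tray, 100 x 140 x 35 mm, to the right. Bystander, loose; origin at its underside.

How it is judged:
By the outcome, as a careful person would: the job done as asked, in the order asked, and still so for the second after the job is handed in, with the robot touching nothing.
It also fails if it takes over 38 s, if anything falls off the work surface, if the arm or the gripper's body presses on something with over 40 N, if the wrist force passes 120 N, or if a joint passes its speed limit or range.

ROBOT

A 6-joint arm with a two-finger parallel gripper is mounted at the origin on the work surface. World frame = base frame: x ahead of the robot, y to its left, z up, the work surface at z = 0. Lengths are in m, angles in degrees, forces in N, time in s.
With the tool pointing down it reaches from about 0.275 to 0.85 m from the base axis. Payload 19 kg.
Tool frame: the origin (TCP) lies midway between the tips of the shut fingers; the grasp point (between the pads) lies 19 mm behind it; y points along the fingers, z is the direction in which the jaws open and shut, and the axes are right-handed (so a half turn about y gives the same grasp; the last joint's range is limited). The gripper opens to 85 mm and grips with 20 to 120 N. Pads are 22 mm wide; open, the fingers measure 114 mm over their backs; the gripper's body (76 mm by 85 mm) begins 54 mm behind the grasp point. The pads swing forward as they close: fully open they stand 13 mm farther back than shut.
Start: joints at [63.083, 8.623, 82.357, -0, 89.026, -7.678], TCP at [0.189, 0.543, 0.231] pointing down, gripper open.
Joint ranges: [-160.23, 160.23], [-39.13, 120.54], [6.94, 153.29], [-79.49, 259.48], [9.18, 160.14], [-161.06, 161.06]. Speed limits (degrees/s): [108.29, 108.29, 127.2, 172.46, 172.46, 172.46].

INTERFACE

Orientations are given as [roll, pitch, yaw] about the fixed x, y, z axes, in that order (R = Rz(yaw) Ry(pitch) Rx(roll)).
In Python, from rig import env gives the robot as it stands. The module is installed in compiled form; this text tells all that it offers.
- The arm moves only by the tool servo_tool, never from a script. Its argument "moves" is text: rows parted by semicolons, each of 7 numbers parted by spaces: the shift along the tool's x, y, z normalised to -1 to 1, where 1 is 15 cm, then the turn, a rotation vector about the tool's x, y, z normalised to -1 to 1, where 1 is pi/4 rad, then the closure, from -1 (fully open) to 1 (shut), so that 0 is half open. A call has exactly 10 rows; each row shifts and turns the commanded pose from where the row before left it, along the tool's axes as they then stand; what a row does not reach is not made up. A row lasts 1/10 s, in which the tool goes at most 50 mm and 8.59 degrees, less where a joint would pass 70% of its speed; a pose out of reach is approached as far as the arm can. A call with a number of a shift or a turn outside -1 to 1 is refused whole. A call with a gripper value outside its range is refused whole. The fingers move at their own pace and stop on an object; the grip force is fixed at half the most. Time passes only in rows, so rows that do not move let the fingers close, or fill a call up. It gives the time, the measured TCP pose, the force and the opening at its end, in the units of the state.
- env.state(): the state, without advancing time (a new reading comes with each control period).
- env.snapshot(name): name is "side" or "top" or "wrist"; returns the picture (384x512x3 uint8, red, green, blue); there is no depth.
- env.camera_info(name): a dict with "fx", "fy", "cx", "cy" (pixels), "R" (3x3) and "t" (3): a world point X has camera coordinates R X + t; the wrist camera has in their place "hand_eye" (4x4, takes a point from camera to tool coordinates, whose origin is the TCP and whose axes are the tool frame's). Camera axes: x right, y down, z forward; pixel columns grow to the right and rows downward; lengths in m; the calibration is good to about 2 mm. A picture is of the moment at which its call begins: read the wrist's pose just before it. camera_info takes no time and is no camera call.
- env.finish_job(): hands the job in, once; it reports no verdict.
Trained networks look in the newest picture that a camera, given by its name, has taken for a name from the list of things; names that differ only in an ending like _2 or _b are one class to them, and where a whole thing is asked for, a point or a joint stands for the part that bears it (a point fixed in the world has none). Each returns a list of dicts, best first, with "confidence" (0 to 1); they miss things now and then, are a little off and sometimes report something else, mostly with a low value. They report only what shows in the picture. A call takes as long as a camera call.
- env.look_for(camera, label): "position" ([x, y, z] in m, in the coordinates of the camera as it stood for that picture, good to about 4 mm: the middle of the surface that is visible of it).
- env.pinpoint(camera, label): "position" ([x, y, z] in m, in the coordinates of the camera as it stood for that picture, good to about 4 mm: a listed point, or the origin of a listed thing).
The state is a dict: "time_s": time; "joint_pos": joint angles; "joint_velocities": joint speeds; "joint_efforts": joint torques, N m; "tool_pos": TCP position; "orientation": TCP orientation; "ft_force": force on the tool from outside, world axes, zero at the start; "wrist_torque": the same for the moment, N m; "gripper_width": finger opening in m.
Only numpy, scipy, OpenCV 4.12 (cv2) and the standard library are available. Lean on these libraries where they do the work, as an engineer would, in place of code of your own. Each camera call takes 0.05 s, during which the arm holds its last target.

## Working session

There is one attempt and no reset: what is moved stays moved. The work goes in short steps, Python scripts to look and compute and a tool call to move; the robot and the scene stay as the last step left them, time stands still between calls to the robot, and variables do not carry over. Pictures are saved under pics/ and viewed, and the job is handed in when it is done.

Besides the shell and the picture viewer there is one more tool, called after "Emit:" as a command line: name --argument value ..., lists and objects as JSON in quotes. servo_tool: Moves the arm, as the interface text tells. Scaled input: -1 to 1 covers 15 cm each way for a shift and pi/4 rad each way for a turn. Its arguments: {"type":"object","properties":{"moves":{"type":"string"}},"required":["moves"]}

```bash
mkdir -p pics; cat > h.py <<'E'
from rig import env
import numpy as np, cv2
from scipy.spatial.transform import Rotation as Ro
def tool():
    s=env.state(); return Ro.from_euler('xyz',s['orientation'],degrees=True).as_matrix(),np.array(s['tool_pos']),s
def w(cam,p,TR=None):
    c=env.camera_info(cam); p=np.array(p)
    if cam=='wrist':
        R,t=TR; q=np.array(c['hand_eye'])@np.r_[p,1]; return R@q[:3]+t
    return np.array(c['R']).T@(p-np.array(c['t']))
def proj(cam,X):
    c=env.camera_info(cam); q=np.array(c['R'])@np.array(X)+np.array(c['t']); return c['fx']*q[0]/q[2]+c['cx'],c['fy']*q[1]/q[2]+c['cy']
def save(n,im): cv2.imwrite('pics/'+n+'.png',im[:,:,::-1])
E
python3 - <<'E'
from h import *
for c in ('top','side'):
    save(c+'0',env.snapshot(c))
    for l in ('hub','index','nose','pin_a','pin_b'):
        for d in env.pinpoint(c,l)[:3]: print(c,l,round(d['confidence'],2),w(c,d['position']).round(4))
R,t,s=tool(); print(s['time_s'],s); print(R)
E
```

```text
top hub 0.74 [ 0.5756 -0.0115  0.0612]
top index 0.83 [ 0.648  -0.1805  0.0603]
top nose 0.77 [ 0.4168 -0.0721  0.0615]
top pin_a 0.96 [0.549  0.056  0.0745]
top pin_a 0.79 [ 0.6005 -0.0829  0.0784]
top pin_b 0.96 [0.549  0.056  0.0745]
top pin_b 0.79 [ 0.6005 -0.0829  0.0784]
side hub 0.82 [ 0.574  -0.0167  0.0604]
side index 0.69 [ 0.6436 -0.1759  0.059 ]
side index 0.25 [ 0.601  -0.0849  0.0799]
side nose 0.89 [ 0.4153 -0.0687  0.0565]
side pin_a 0.97 [ 0.6023 -0.0831  0.0748]
side pin_a 0.64 [0.5468 0.0568 0.077 ]
side pin_b 0.97 [ 0.6023 -0.0831  0.0748]
side pin_b 0.64 [0.5468 0.0568 0.077 ]
0.6 {'time_s': 0.6, 'joint_pos': array([ 6.30840616e+01,  8.62232070e+00,  8.23570566e+01, -1.63763939e-03,
        8.90278531e+01, -7.67897476e+00]), 'joint_velocities': array([-0.0570841 , -0.07443374,  0.04104632, -0.11469819,  0.0129599 ,
        0.03218189]), 'joint_efforts': array([ 3.24498587e-04, -7.12507081e+01, -5.70892060e+01, -1.46963889e-04,
        1.37257975e-03,  5.03636684e-06]), 'tool_pos': array([0.18946942, 0.54284216, 0.23127257]), 'orientation': array([-9.00073843e+01, -6.56579398e-04, -1.92369357e+01]), 'ft_force': array([ 0.04694726, -0.3072621 , -0.31937715]), 'wrist_torque': array([-0.05589293,  0.01724594, -0.02164674]), 'gripper_width': 0.0851634082772785}
[[ 9.44164170e-01 -3.16432746e-05  3.29475368e-01]
 [-3.29475370e-01 -1.25459813e-04  9.44164162e-01]
 [ 1.14594723e-05 -9.99999992e-01 -1.28880340e-04]]
```

```bash
python3 - <<'E'
import cv2,numpy as np
a=cv2.imread('pics/top0.png');b=cv2.imread('pics/side0.png')
cv2.imwrite('pics/both0.png',cv2.resize(np.vstack([a,b]),None,fx=.78,fy=.78))
E
```

```text
(no output)
```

View pics/top0.png

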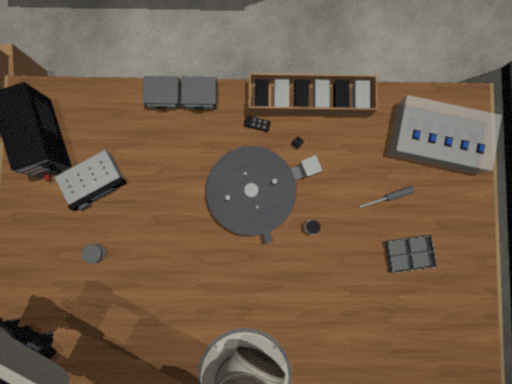

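View pics/side0.png

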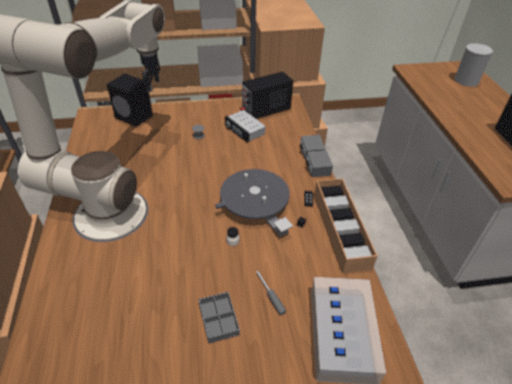

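The top view shows the hub at about (252,190), the nose at (266,238), the index plate at (312,165) and the pins at (228,197) and (276,182). That puts the disc at about -1.62 rad. I'll flick pin_a from its clockwise side.

```bash
python3 - <<'E'
from h import *
R,t,s=tool()
tgt=np.array([.5802,-.1041,.125]); d=(tgt-t)/20
for k in range(20):
    a=.179 if k<15 else 0
    print(*(R.T@d/.15).round(2),0,a,0,1,';',end='')
    t=t+R@(( R.T@d/.15).round(2)*.15); R=R@Ro.from_rotvec([0,a*np.pi/4,0]).as_matrix()
    if k==9: print()
print(); print(t,R)
E
```

```text
0.19 0.04 -0.16 0 0.179 0 1 ;0.21 0.04 -0.13 0 0.179 0 1 ;0.23 0.04 -0.1 0 0.179 0 1 ;0.24 0.04 -0.07 0 0.179 0 1 ;0.25 0.04 -0.03 0 0.179 0 1 ;0.25 0.04 0.0 0 0.179 0 1 ;0.25 0.04 0.04 0 0.179 0 1 ;0.24 0.04 0.07 0 0.179 0 1 ;0.23 0.04 0.11 0 0.179 0 1 ;0.21 0.04 0.14 0 0.179 0 1 ;
0.19 0.04 0.17 0 0.179 0 1 ;0.17 0.04 0.19 0 0.179 0 1 ;0.14 0.04 0.21 0 0.179 0 1 ;0.11 0.04 0.23 0 0.179 0 1 ;0.07 0.04 0.24 0 0.179 0 1 ;0.04 0.04 0.25 0 0 0 1 ;0.04 0.04 0.25 0 0 0 1 ;0.04 0.04 0.25 0 0 0 1 ;0.04 0.04 0.25 0 0 0 1 ;0.04 0.04 0.25 0 0 0 1 ;
[ 0.57925688 -0.10518076  0.11134154] [[-7.66738836e-01 -3.16432746e-05  6.41959155e-01]
 [-6.41959147e-01 -1.25459813e-04 -7.66738832e-01]
 [ 1.04802203e-04 -9.99999992e-01  7.58812215e-05]]
```

Emit:
servo_tool --moves "0.19 0.035 -0.16 0 0.179 0 1; 0.21 0.035 -0.13 0 0.179 0 1; 0.23 0.035 -0.1 0 0.179 0 1; 0.24 0.035 -0.07 0 0.179 0 1; 0.25 0.035 -0.03 0 0.179 0 1; 0.25 0.035 0 0 0.179 0 1; 0.25 0.035 0.04 0 0.179 0 1; 0.24 0.035 0.07 0 0.179 0 1; 0.23 0.035 0.11 0 0.179 0 1; 0.21 0.035 0.14 0 0.179 0 1"

```text
time_s: 1.6
tool_pos: [0.3846, 0.2194, 0.1788]
orientation: [-90.0, 0.0, -100.1]
ft_force: [1.4, 1.0, -0.2]
gripper_width: 0.0
```

Emit:
servo_tool --moves "0.19 0.035 0.17 0 0.179 0 1; 0.17 0.035 0.19 0 0.179 0 1; 0.14 0.035 0.21 0 0.179 0 1; 0.11 0.035 0.23 0 0.179 0 1; 0.07 0.035 0.24 0 0.179 0 1; 0.04 0.035 0.25 0 0 0 1; 0.04 0.035 0.25 0 0 0 1; 0.04 0.035 0.25 0 0 0 1; 0.04 0.035 0.25 0 0 0 1; 0.04 0.035 0.25 0 0 0 1"

```text
time_s: 2.6
tool_pos: [0.5799, -0.1067, 0.1261]
orientation: [-90.0, 0.0, -140.1]
ft_force: [0.3, 1.2, 0.1]
gripper_width: 0.0001
```

```bash
python3 - <<'E'
from h import *
R,t,s=tool(); print(s['time_s'],t,s['orientation'],s['gripper_width'],s['joint_pos'].round(1))
for c in ('top','side'): save(c+'1',env.snapshot(c))
R,t,s=tool(); print(s['time_s'],t,s['orientation'],s['gripper_width'])
im=env.snapshot('wrist');save('wr1',im)
for l in ('hub','index','nose','pin_a'):
    for d in env.pinpoint('wrist',l)[:3]: print(l,round(d['confidence'],2),w('wrist',d['position'],(R,t)).round(4))
hub=np.array([.5747,-.0135]);q=R.T[:,:]; v=t-np.r_[hub,.062]; print('tool coords of TCP rel hub',(R.T@v).round(4))
E
```

```text
2.6 [ 0.5798776  -0.10672104  0.12612113] [-8.99902618e+01  4.73297059e-03 -1.40076804e+02] 9.575957779364109e-05 [-17.9  13.6  88.9  -0.   77.6  32.2]
2.7 [ 0.58033215 -0.10863914  0.12506628] [-9.00149833e+01 -6.06316171e-02 -1.40227968e+02] -0.00013269649045768292
hub 0.91 [ 0.5732 -0.012   0.0651]
index 0.62 [ 0.6438 -0.1782  0.0639]
nose 0.6 [ 0.417  -0.0719  0.0605]
pin_a 0.76 [ 0.5982 -0.0821  0.0769]
tool coords of TCP rel hub [ 0.0566 -0.063   0.0767]
```

View images.

View pics/wr1.png

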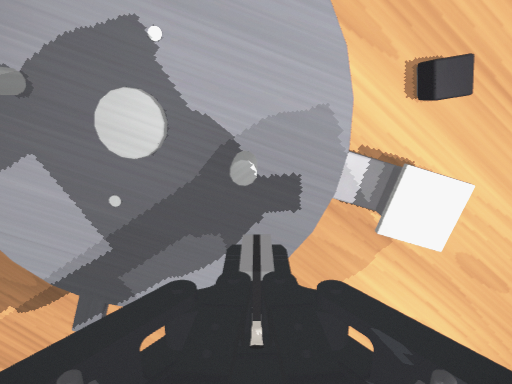

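View pics/side1.png

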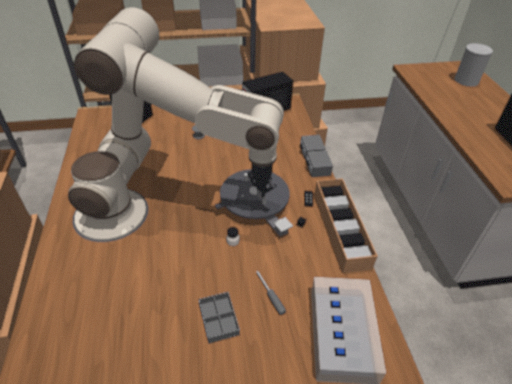

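View pics/top1.png

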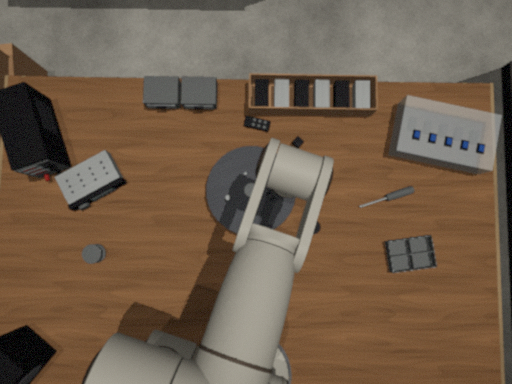

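The wrist view shows pin_a at (243,172), just ahead of the shut fingers. The index plate is at (425,205) and the nose at (90,310). I'll descend behind the pin.

Emit:
servo_tool --moves "0 0.08 -0.024 0 0 0 1; 0 0.08 0 0 0 0 1; 0 0.08 0 0 0 0 1; 0 0.06 0 0 0 0 1; 0 0.04 0 0 0 0 1; -0.04 0 0 0 0 0 1; 0 0 0 0 0 0 1; 0 0 0 0 0 0 1; 0 0 0 0 0 0 1; 0 0 0 0 0 0 1"

```text
time_s: 3.95
tool_pos: [0.5816, -0.0987, 0.0756]
orientation: [-90.0, 0.0, -140.1]
ft_force: [-0.5, -0.3, -0.4]
gripper_width: -0.0001
```

```bash
python3 - <<'E'
from h import *
R,t,s=tool()
im=env.snapshot('wrist');save('wr2',im)
for l in ('hub','index','pin_a'):
    for d in env.pinpoint('wrist',l)[:3]: print(l,round(d['confidence'],2),w('wrist',d['position'],(R,t)).round(4))
hub=np.array([.5747,-.0135]); v=t-np.r_[hub,.062]; print(s['time_s'],t,s['ft_force'],'TCP rel hub',(R.T@v).round(4))
E
```

```text
hub 0.77 [ 0.5728 -0.0138  0.0649]
index 0.61 [ 0.6451 -0.1767  0.0656]
pin_a 0.72 [ 0.6015 -0.0827  0.0738]
3.95 [ 0.58159897 -0.09865377  0.07559153] [-0.46511928 -0.29602952 -0.41433243] TCP rel hub [ 0.0494 -0.0136  0.0697]
```

View pics/wr2.png

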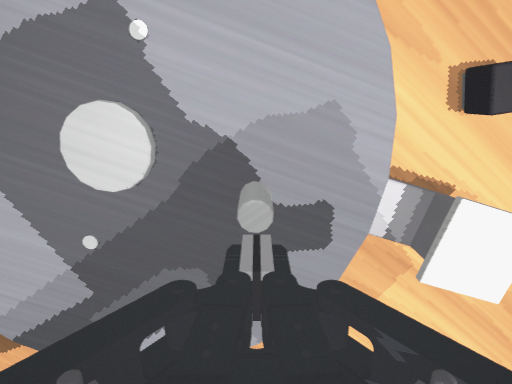

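The finger is centred behind pin_a with a gap of about 5 mm, so I'll do a ramped flick and then withdraw outwards.

Emit:
servo_tool --moves "-0.013 0 0.01 0 0 0 1; -0.027 0 0.005 0 0 0 1; -0.04 0 0 0 0 0 1; -0.053 0 0 0 0 0 1; -0.067 0 0 0 0 0 1; -0.08 0 0 0 0 0 1; -0.1 0 0 0 0 0 1; 0 0 0 0 0 0 1; 0 0 0.26 0 0 0 1; 0 0 0 0 0 0 1"

```text
time_s: 5.15
tool_pos: [0.6535, -0.0959, 0.0751]
orientation: [-89.9, -0.0, -140.1]
ft_force: [0.4, 0.9, -0.2]
gripper_width: -0.0001
```

```bash
cat > look.py <<'E'
from h import *
import sys
# angle of pins/nose about hub from wrist camera
hub=np.array([.5747,-.0135]); IDX=-66.6
def look(n,tag):
    out=[]
    for k in range(n):
        R,t,s=tool(); im=env.snapshot('wrist'); save(f'{tag}_{k}',im)
        o=[round(s['time_s'],2)]
        for d in env.pinpoint('wrist','pin_a')[:2]:
            p=w('wrist',d['position'],(R,t))-np.r_[hub,0]
            o.append((round(d['confidence'],2),round(np.hypot(*p[:2])*1000),round(np.degrees(np.arctan2(p[1],p[0])),1)))
        print(*o)
    v=t-np.r_[hub,.062]; print('now',env.state()['time_s'],'TCP rel hub',(R.T@v).round(4),'r',np.hypot(*v[:2]).round(4),s['ft_force'].round(1))
look(int(sys.argv[1]),sys.argv[2])
E
python3 look.py 3 a
```

```text
5.15 (0.76, 79, np.float64(8.2))
5.25 (0.76, 73, np.float64(-166.5)) (0.62, 75, np.float64(21.3))
5.35 (0.68, 77, np.float64(34.2))
now 5.45 TCP rel hub [-0.0076 -0.0132  0.1104] r 0.1106 [-0.6  0.4 -0.6]
```

```bash
python3 -c "
import cv2,numpy as np
cv2.imwrite('pics/a.png',cv2.resize(np.hstack([cv2.imread('pics/a_%d.png'%k) for k in (0,2)]),None,fx=.78,fy=.78))"
```

```text
(no output)
```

View pics/a.png

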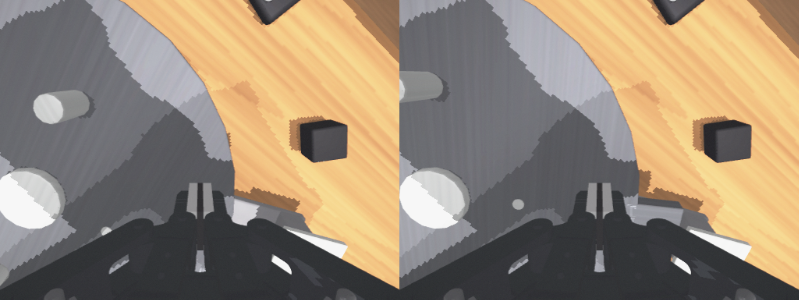

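The disc is turning at about 2.3 rad/s after a clean release. It will come past the index too fast next time, so I'll brake on the pass after that.

Emit:
servo_tool --moves "0 0.02 0 0 0 0 1; 0 0.025 0 0 0 0 1; 0 0 0 0 0 0 1; 0 0 0 0 0 0 1; 0 0 0 0 0 0 1; 0 0 0 0 0 0 1; 0 0 0 0 0 0 1; 0 0 0 0 0 0 1; 0 0 0 0 0 0 1; 0 0 0 0 0 0 1"

```text
time_s: 6.45
tool_pos: [0.6517, -0.0936, 0.0685]
orientation: [-90.0, -0.0, -140.1]
ft_force: [-0.3, 0.2, -0.0]
gripper_width: 0.0001
```

```bash
python3 look.py 4 b
```

```text
6.45 (0.89, 71, np.float64(-15.4))
6.55 (0.72, 76, np.float64(-6.1))
6.65 (0.7, 74, np.float64(5.8))
6.75 (0.9, 76, np.float64(18.8))
now 6.85 TCP rel hub [-0.0076 -0.0065  0.1108] r 0.1111 [ 1.2  0.8 -0.4]
```

Emit:
servo_tool --moves "0 0 0 0 0 0 1; 0 0 0 0 0 0 1; 0 0 0 0 0 0 1; 0 0 0 0 0 0 1; 0 0 0 0 0 0 1; 0 0 0 0 0 0 1; 0 0 0 0 0 0 1; 0 0 0 0 0 0 1; 0 0 0 0 0 0 1; 0 0 0 0 0 0 1"

```text
time_s: 7.85
tool_pos: [0.6517, -0.0936, 0.0686]
orientation: [-90.0, -0.0, -140.1]
ft_force: [-0.8, -0.5, 0.1]
gripper_width: 0.0004
```

```bash
python3 look.py 6 c
```

```text
7.85 (0.88, 77, np.float64(-50.3))
7.95 (0.63, 76, np.float64(-40.0))
8.05 (0.6, 75, np.float64(-30.7))
8.15 (0.81, 77, np.float64(-21.3))
8.25 (0.91, 73, np.float64(-13.9))
8.35 (0.73, 78, np.float64(-1.7)) (0.39, 177, np.float64(-66.9))
now 8.45 TCP rel hub [-0.0076 -0.0065  0.1109] r 0.1111 [-0.1 -0.2  0.6]
```

The drag is larger than I expected: speed is now about 90 deg/s, falling about 11 deg/s each second. The following pass might not be reached. A full free turn has already passed, and the nose is about 18° (0.2 s) short of the index, so I'll brake now.

Emit:
servo_tool --moves "0 0.027 0 0 0 0 1; 0 0.04 0 0 0 0 1; 0 0 0 0 0 0 1; 0 0 0 0 0 0 1; 0 0 0 0 0 0 1; 0 0 0 0 0 0 1; 0 0 0 0 0 0 1; 0 0 0 0 0 0 1; 0 0 0 0 0 0 1; 0 0 0 0 0 0 1"

```text
time_s: 9.45
tool_pos: [0.6518, -0.0937, 0.0585]
orientation: [-90.0, -0.0, -140.1]
ft_force: [1.3, -1.0, 5.4]
gripper_width: -0.0002
```

```bash
python3 look.py 3 d
```

```text
9.45 (0.73, 78, np.float64(22.7))
9.55 (0.62, 75, np.float64(21.4))
9.65 (0.66, 76, np.float64(22.5))
now 9.75 TCP rel hub [-0.0076  0.0035  0.1109] r 0.1112 [ 1.  -0.7  4.2]
```

View pics/d_2.png

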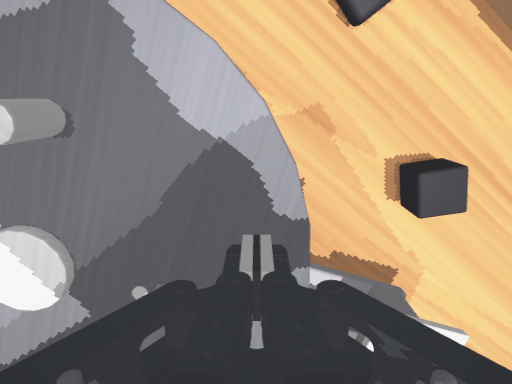

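The disc has stopped with pin_a at 22.2° (parked is 23.4°), held with about 5 N. I'll lift straight up and move clear.

Emit:
servo_tool --moves "0 -0.02 0 0 0 0 1; 0 -0.03 0 0 0 0 1; 0 -0.06 0 0 0 0 1; 0 -0.15 0 0 0 0 1; 0 -0.2 0 0 0 0 1; 0 -0.2 0 0 0 0 1; 0 -0.2 0 0 0 0 1; 0 -0.1 0 0 0 0 1; 0 0 0 0 0 0 1; 0 0 0 0 0 0 1"

```text
time_s: 10.75
tool_pos: [0.6514, -0.0935, 0.2016]
orientation: [-90.0, -0.0, -140.1]
ft_force: [0.6, -0.7, -0.9]
gripper_width: 0.0001
```

Emit:
servo_tool --moves "0.2 0 0 0 0 0 1; 0.2 0 0 0 0 0 1; 0.2 0 0 0 0 0 1; 0.2 0 0 0 0 0 1; 0.2 0 0 0 0 0 1; 0 0 0 0 0 0 1; 0 0 0 0 0 0 1; 0 0 0 0 0 0 1; 0 0 0 0 0 0 1; 0 0 0 0 0 0 1"

```text
time_s: 11.75
tool_pos: [0.537, -0.1894, 0.2021]
orientation: [-90.0, -0.0, -140.0]
ft_force: [-0.3, -0.5, 0.2]
gripper_width: 0.0005
```

```bash
python3 - <<'E'
from h import *
hub=np.array([.5747,-.0135,0])
for k in range(2):
  for c in ('wrist','side'):
    R,t,s=tool(); im=env.snapshot(c); save(f'{c}f{k}',im)
    for l in ('nose','index','pin_a'):
        for d in env.pinpoint(c,l)[:2]:
            p=w(c,d['position'],(R,t)); v=p-hub; print(s['time_s'],c,l,round(d['confidence'],2),p.round(4),round(np.degrees(np.arctan2(v[1],v[0])),1),s['ft_force'].round(1))
E
```

```text
11.75 wrist nose 0.67 [ 0.6432 -0.1705  0.0621] -66.4 [-0.3 -0.5  0.2]
11.75 wrist index 0.77 [ 0.6457 -0.1753  0.0635] -66.3 [-0.3 -0.5  0.2]
11.75 wrist pin_a 0.6 [ 0.5041 -0.0355  0.0791] -162.7 [-0.3 -0.5  0.2]
11.95 side nose 0.58 [ 0.6439 -0.1676  0.0575] -65.8 [-1.1  0.1 -0.5]
11.95 side nose 0.33 [ 3.708e-01  4.754e-01 -4.000e-04] 112.6 [-1.1  0.1 -0.5]
11.95 side index 0.59 [ 0.6445 -0.1764  0.0606] -66.8 [-1.1  0.1 -0.5]
11.95 side pin_a 0.64 [ 0.5032 -0.0415  0.0739] -158.6 [-1.1  0.1 -0.5]
11.95 side pin_a 0.59 [0.6436 0.0149 0.0759] 22.4 [-1.1  0.1 -0.5]
12.15 wrist nose 0.9 [ 0.641  -0.1696  0.0619] -67.0 [-0.3 -0.5  0.8]
12.15 wrist index 0.67 [ 0.6439 -0.1791  0.065 ] -67.3 [-0.3 -0.5  0.8]
12.15 wrist index 0.35 [ 0.4655 -0.2028  0.0045] -120.0 [-0.3 -0.5  0.8]
12.15 wrist pin_a 0.95 [ 0.5045 -0.0374  0.0807] -161.2 [-0.3 -0.5  0.8]
12.15 wrist pin_a 0.15 [ 0.6442 -0.1784  0.0641] -67.2 [-0.3 -0.5  0.8]
12.35 side nose 0.57 [ 0.6399 -0.1699  0.0564] -67.4 [0.2 0.1 0.6]
12.35 side nose 0.24 [ 0.5594 -0.4437 -0.0033] -92.0 [0.2 0.1 0.6]
12.35 side index 0.67 [ 0.6459 -0.1778  0.0647] -66.6 [0.2 0.1 0.6]
12.35 side pin_a 0.95 [ 0.5054 -0.0404  0.076 ] -158.8 [0.2 0.1 0.6]
12.35 side pin_a 0.66 [0.6416 0.0144 0.0746] 22.6 [0.2 0.1 0.6]
```

View pics/wristf1.png

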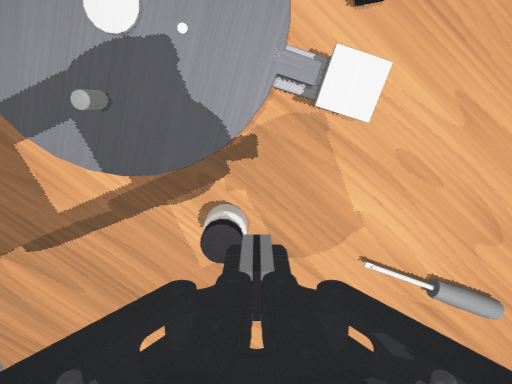

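View pics/sidef1.png

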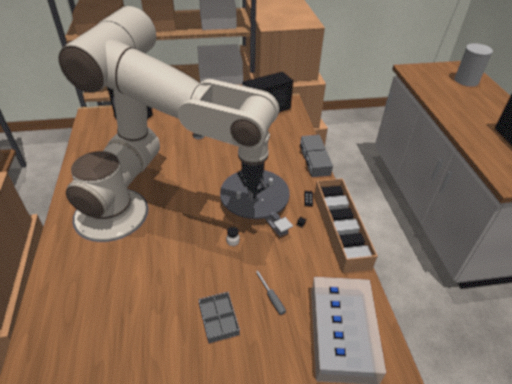

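The wrist view shows the nose at (300,65), pointing straight at the index plate at (355,82). The disc is at rest, the arm is clear of it, and the jar and driver are where they were.

```bash
python3 -c "
from rig import env
print(env.finish_job())"
```

```text
the job is handed in; nothing more can be done
None
```

The turntable is parked with its nose at the index plate, and the job was handed in at about 12.4 s of the 38 s allowed.

- **Flick:** I pushed pin_a up to speed with the shut fingers, and the disc left anticlockwise at about 2.3 rad/s. It ran untouched for a little over one turn, about 410°, and slowed smoothly all the way.
- **Brake:** It was still turning at about 90 deg/s when I pressed a fingertip on the empty ring, with about 5 N measured. It stopped there in one go, and I did not nudge it afterwards.
- **Change of plan:** I had meant to brake one pass later, when it would be slower. The measured drag showed it might not get that far, so I braked on this pass.
- **Last checks:** With the arm lifted clear, the nose was within about 1° of the index direction in both the wrist and side cameras. The readings were -65.8° to -67.4° for the nose and -66.3° to -67.3° for the index, and steady over 0.6 s.
- **Bystanders and force:** The bystanders in view looked unmoved and no contact with them was measured. The wrist force was close to zero at the end.
- **Disagreement:** The nose and index readings differed by up to 1.5° from one frame to the next, which is within the networks' accuracy. A few stray detections had low confidence or were the other pin, and I ignored them.

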